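Hook the lost spool out from under the wire shelf

ROBOT

A 6-joint arm with a two-finger parallel gripper is mounted at the origin on the work surface; the furniture and walls round the work are solid. World frame = base frame: x ahead of the robot, y to its left, z up, the work surface at z = 0. Lengths are in m, angles in rad, forces in N, time in s.
With the tool pointing down it reaches from about 0.35 to 0.975 m from the base axis. Payload 4.9 kg.
Tool frame: the origin (TCP) lies on the centre line of the jaws, within the pads' length; the fingertips stand 19 mm ahead of it and the grasp point (between the pads) is the TCP; x points along the fingers, z is the direction in which the jaws open and shut, and the axes are right-handed (so a half turn about x gives the same grasp; the last joint's range is limited). The gripper opens to 85 mm and grips with 20 to 120 N. Pads are 22 mm wide; open, the fingers measure 114 mm over their backs; the gripper's body (76 mm by 85 mm) begins 54 mm behind the grasp point. The pads swing forward as they close: fully open they stand 13 mm farther back than shut.
Start: joints at [-1.249, 0.053, 1.613, -0, 1.476, -0.119], TCP at [0.267, -0.565, 0.25] pointing down, gripper open.
Joint ranges: [-3.01, 3.01], [-1.01, 2.22], [0.06, 2.58], [-1.02, 4.17], [0.09, 2.62], [-3.14, 3.14]. Speed limits (rad/s): [2.57, 2.57, 3.14, 3.14, 3.14, 3.14].

INTERFACE

Orientations are given as a unit quaternion [x, y, z, w].
In Python, from workcell import arm gives the robot as it stands.
- The arm moves only by the shell command python3 -m pendant 'ROWS' [FORCE]. ROWS is JSON, one flat list of numbers, 5 for each row, row after row: the shift along the world's x, y, z in mm, then the turn about the world's z in degrees, then the finger opening in mm, from 0 to 85.4. In form: [x, y, z, twist, claw, x, y, z, twist, claw, ...]. A call has 1 to 8 rows; each row shifts and turns the commanded pose from where the row before left it; what a row does not reach is not made up. A row lasts 1/8 s, in which the tool goes at most 62.5 mm and 10.7 degrees, less where a joint would pass 70% of its speed; a pose out of reach is approached as far as the arm can. A call is refused whole if a number of a shift passes 62.5 or a number of a turn 10.7, either way. A call with a gripper value outside its range is refused whole. The fingers move at their own pace and stop on an object; FORCE is the grip in N (left out, the last holds). Time passes only in rows, so rows that do not move let the fingers close. It gives the time, the measured TCP pose, the force and the opening at its end, in the units of the state.
- arm.observe(): the state, without advancing time (a new reading comes with each control period).
- arm.grab_frame(name): name is "side" or "top"; returns the picture (420x560x3 uint8, blue, green, red); there is no depth.
- arm.camera_info(name): a dict with "K" (3x3 intrinsics, pixels), "R" (3x3) and "t" (3): a world point X has camera coordinates R X + t. Camera axes: x right, y down, z forward; pixel columns grow to the right and rows downward; lengths in m; the calibration is good to about 2 mm. A picture is of the moment at which its call begins. camera_info takes no time and is no camera call.
- arm.close_job(): hands the job in, once; it reports no verdict.
The state is a dict: "time_s": time; "joints": joint angles; "qvel": joint speeds; "joint_efforts": joint torques, N m; "ee_pos": TCP position; "eef_rot": TCP orientation; "wrist_force": force on the tool from outside, world axes, zero at the start; "wrist_torque": the same for the moment, N m; "grip_width": opening from 0.0 (shut) to 1.0 (fully open).
Only numpy, scipy, OpenCV 4.12 (cv2) and the standard library are available. Lean on these libraries where they do the work, as an engineer would, in place of code of your own. Each camera call takes 0.05 s, during which the arm holds its last target.

TASK

The thin spool of white thread stands far back under the low wire shelf, where fingers cannot get at it. Pick up the hook, reach in under the shelf and drag the spool out upright onto the open bench in front, without striking the shelf, without shifting the mug, the tape roll or the round tin, and without touching the spool with the gripper while it is under the shelf. Then lay the hook flat on the open bench in front of the shelf, and pick the spool up and stand it upright in the free compartment of the tray, leaving the fat spool standing in the other.

Things in the scene. Friction and masses are not known exactly. Their poses are not given: they have to be found in the camera images.
- shelf: low rack with wooden legs, fixed, a blue sheet under it. Origin on the bench under the deck's centre; open front faces its -x, +y along its width. Deck of seven 6 mm steel wires, 32 mm apart, 210 mm deep (x +-105), 490 mm wide (y +-245), underside 100, top 116 mm above the bench. 20 mm square legs at x +-90, y +-230 mm; back board at x = +100 mm (38 to 98 mm up). Fixed spectacles and film roll on it, to 45 mm above it
- hook: loose hook tool, 0.14 kg, lying flat. Origin on its underside below the middle of the wooden handle (x -52 to +52 mm, 22 mm wide in y, 24 mm high; grip it there); z up. +x points along an 8 mm steel shaft (y = 0, 12 mm above the underside) to the hook head at x = 251 mm; the hook opens towards the handle, on the tool's -y side. Centre of mass 30 mm ahead of the origin
- hook_head (a point): on the hook: end of the shaft, outer face of the head; (251, 0, 12) mm in the hook's frame
- hook_pocket (a point): on the hook: middle of the arm's inner face, (245, -30, 12) mm in the hook's frame. The head is a steel strip on edge, 6 mm thick, 2 to 22 mm above the underside: an arm from y = +4 to -62 mm (x 245 to 251), and at its end a lip (y -56 to -62) that comes back towards the handle to x = 235 mm. The pocket between shaft and lip is 52 mm wide (y -4 to -56)
- spool: the thin spool of white thread: loose upright cylinder, 44 mm diameter, 60 mm high, about 0.04 kg. Origin at the centre of its underside, z up along its axis. It starts standing under the shelf with nothing between it and the open front, and with at least 80 mm of free width beside it on the shelf's +y side
- mug: blue patterned mug without handle, 84 mm diameter, 83 mm high, loose, standing under the shelf on one side of the spool. Origin at the centre of its underside. Leave it where it is
- tape_roll: roll of tan tape lying flat, 65 mm diameter, 19 mm high, loose, under the shelf on the other side of the spool than the mug. Origin at the centre of its underside. Leave it where it is
- tin: round grey tin, 96 mm diameter, 26 mm high, loose, on the open bench in front of the shelf beside the way out of the spool, on the shelf's -y side of it. Origin at the centre of its underside. Leave it where it is
- tray: dark wooden tray, fixed to the bench: 100 mm in x, 170 mm in y, walls 22 mm high and 5 mm thick, floor 5 mm thick, one divider along x at y = 0 that makes two compartments 90 by 77 mm. Origin under its centre, z up. A fat spool stands in the compartment on its +y side, the one on its -y side is free
- tray_free (a point): centre of the floor of the tray's free compartment, 5 mm above the bench; axes as the tray's
- fat_spool: fat spool of white cotton, 54 mm diameter, 62 mm high, loose, standing in the tray's other compartment. Origin at the centre of its underside
There are look-alikes about, which are no part of the job. Several things look just like the tray: the one meant starts farthest to the robot's right.

How it is judged:
By the outcome, as a careful person would: the job done as asked, in the order asked, and still so for the second after the job is handed in, with the robot touching nothing.
It also fails if it takes over 67 s, if anything falls off the work surface, if the arm or the gripper's body presses on something with over 40 N, if the wrist force passes 120 N, or if a joint passes its speed limit or range.

## Working session

There is one attempt and no reset: what is moved stays moved. The work goes in short steps, Python scripts to look and compute and a shell command to move; the robot and the scene stay as the last step left them, time stands still between calls to the robot, and variables do not carry over. Pictures are saved under pics/ and viewed, and the job is handed in when it is done.

```bash
mkdir -p pics; ls; python3 - <<'E'
from workcell import arm
import cv2,numpy as np
for n in("side","top"):
    f=arm.grab_frame(n);cv2.imwrite(f"pics/{n}0.png",f)
    i=arm.camera_info(n);print(n,np.round(i["K"],1).tolist(),np.round(i["R"],4).tolist(),np.round(i["t"],4).tolist(), np.round(-np.array(i["R"]).T@i["t"],3))
s=arm.observe();print(s)
E
```

```text
pics
side [[449.3, 0.0, 281.7], [0.0, 449.3, 212.9], [0.0, 0.0, 1.0]] [[-0.1335, 0.991, -0.0102], [0.8104, 0.1033, -0.5768], [-0.5705, -0.0853, -0.8168]] [0.1354, -0.3634, 1.7099] [1.288 0.049 1.189]
top [[482.0, 0.0, 275.3], [0.0, 482.0, 213.2], [0.0, 0.0, 1.0]] [[0.0068, -1.0, 0.0004], [-0.9993, -0.0068, -0.0364], [0.0364, -0.0001, -0.9993]] [-0.0788, 0.5024, 1.4098] [ 0.451 -0.075  1.427]
{'time_s': 0.1, 'joints': array([-1.24903780e+00,  5.33223983e-02,  1.61419209e+00,  1.30413443e-05,
        1.47602213e+00, -1.18979056e-01]), 'qvel': array([ 0.00025972, -0.00174359, -0.0029186 , -0.00100285,  0.00052015,
       -0.00031119]), 'joint_efforts': array([ 1.39289564e-04, -3.94899201e+01, -3.71364105e+01, -1.01322175e-04,
        3.90475325e-03, -7.10531495e-06]), 'ee_pos': array([ 0.26646995, -0.56474253,  0.24914523]), 'eef_rot': array([ 0.37905175,  0.59773247, -0.37817603,  0.5966729 ]), 'wrist_force': array([ 0.40683747, -0.01187617, -0.17542298]), 'wrist_torque': array([-0.0434211 , -0.06455981, -0.01392754]), 'grip_width': 1.002555088999994}
```

View pics/side0.png

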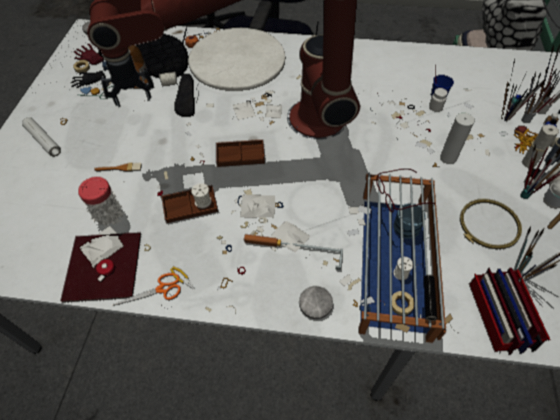

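View pics/top0.png

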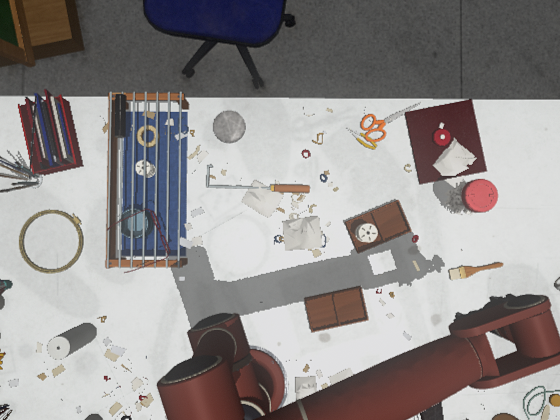

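The top view shows the shelf at (148,180), with its front facing image right (world -y). The hook's handle is at (292,188) and its head at (208,180). The tin is at (229,127) and the tray holding the fat spool at (378,226); another tray without a spool is at (336,308). I'll crop in close to check these choices.

```bash
cat > h.py <<'E'
import numpy as np,cv2
from workcell import arm
C={n:arm.camera_info(n) for n in("side","top")}
def px2w(n,u,v,z):
    i=C[n];K,R,t=map(np.array,(i["K"],i["R"],i["t"]))
    d=R.T@np.linalg.inv(K)@np.array([u,v,1.]);c=-R.T@t
    return (c+d*(z-c[2])/d[2])
def w2px(n,X):
    i=C[n];K,R,t=map(np.array,(i["K"],i["R"],i["t"]))
    p=K@(R@np.array(X,float)+t);return p[:2]/p[2]
def crop(src,out,x0,y0,x1,y1,s):
    f=cv2.imread(src)[y0:y1,x0:x1];cv2.imwrite(out,cv2.resize(f,None,fx=s,fy=s,interpolation=cv2.INTER_CUBIC))
E
python3 - <<'E'
from h import *
crop("pics/top0.png","pics/c1.png",100,85,260,275,3)
crop("pics/side0.png","pics/c2.png",350,165,450,345,3.3)
crop("pics/top0.png","pics/c3.png",195,160,425,270,3.4)
E
```

```text
(no output)
```

View pics/c1.png

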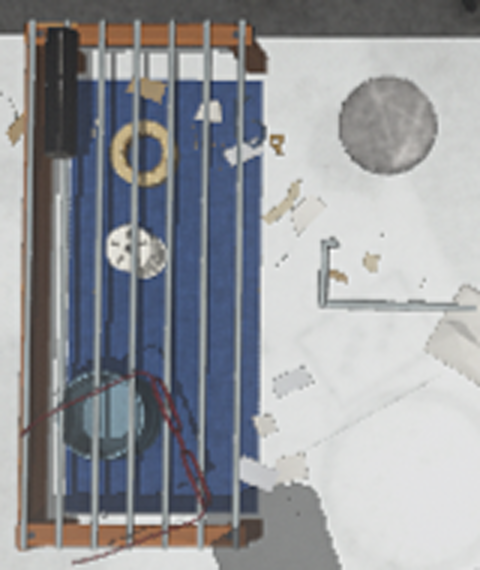

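View pics/c2.png

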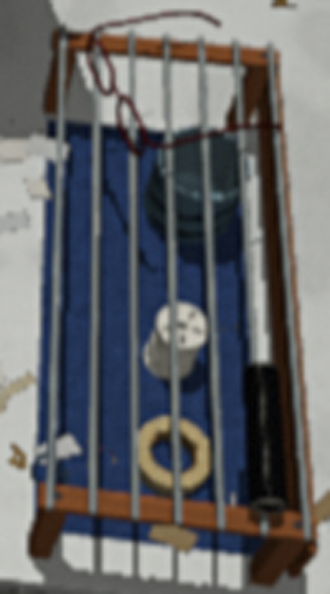

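View pics/c3.png

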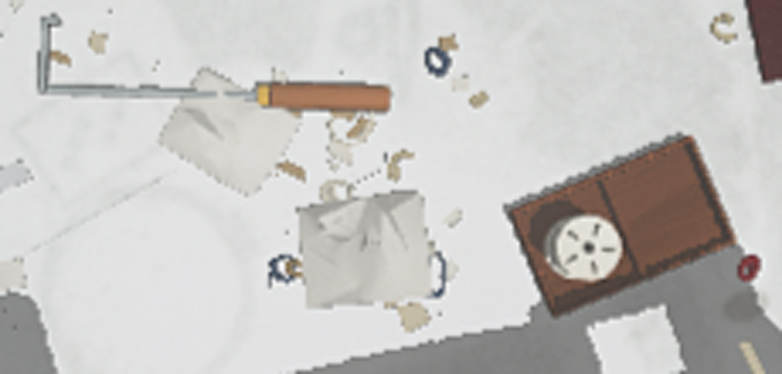

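```bash
python3 - <<'E'
from h import *
P=lambda n,u,v,z:np.round(px2w(n,u,v,z)*1000,1)
t=cv2.imread("pics/top0.png");hsv=cv2.cvtColor(t,cv2.COLOR_BGR2HSV)
# handle
m=np.zeros(t.shape[:2],np.uint8);m[180:196,268:313]=255
h=cv2.inRange(hsv,(3,110,60),(20,255,255))&m
r=cv2.minAreaRect(cv2.findNonZero(h));print("handle",r,P("top",*r[0],.024))
print([P("top",*p,.02)for p in cv2.boxPoints(r)])
ys,xs=np.nonzero(h);
# head / shaft
print("head corner",P("top",208,187,.012),"shaft mid",P("top",240,187.3,.012),"lip end",P("top",210.5,165.3,.02),"arm",P("top",208.7,175,.02))
# spool
print("spool",P("top",100+130/3,85+249/3,.06),P("side",350+181/3.3,165+326/3.3,.06))
# tin
g=t[95:160,205:255];
print("tin",P("top",229.3,126.5,.026))
# mug,tape
print("mug",P("top",100+103/3,85+414/3,.083),P("side",350+198/3.3,165+165/3.3,.083))
print("tape",P("top",100+142/3,85+154/3,.019),P("side",350+175/3.3,165+455/3.3,.019))
# shelf front wire ends, top
for a,b in((240,22),(240,545),(30,22),(24,548)):print("shelf wire",P("top",100+a/3,85+b/3,.116))
for n,(a,b) in(("fl",(60,40)),("fr",(48,505)),("bl",(268,45)),("br",(310,540))):print("side wire",n,P("side",350+a/3.3,165+b/3.3,.116))
# tray corners crop3
for a,b in((506,208),(686,137),(737,243),(556,316)):print("tray",P("top",195+a/3.4,160+b/3.4,.022))
print("fat",P("top",195+588/3.4,160+246/3.4,.062))
E
```

```text
handle ((290.005126953125, 187.85733032226562), (36.19121170043945, 5.567878723144531), 2.045408248901367) [ 576.7 -117.9   24. ]
[array([570.4, -64.8,  20. ]), array([586.8, -65.3,  20. ]), array([ 583.7, -171.2,   20. ]), array([ 567.4, -170.7,   20. ])]
head corner [578.6 123.2  12. ] shaft mid [578.4  29.   12. ] lip end [641.8 115.5  20. ] arm [613.2 120.4  20. ]
spool [627.3 301.3  60. ] [631.  301.9  60. ]
tin [755.4  61.   26. ]
mug [470.2 317.4  83. ] [475.1 315.7  83. ]
tape [726.2 302.4  19. ] [732.5 303.2  19. ]
shelf wire [829.5 188.6 116. ]
shelf wire [352.2 181.9 116. ]
shelf wire [828.2 380.9 116. ]
shelf wire [348.2 377.1 116. ]
side wire fl [371.2 184.3 116. ]
side wire fr [832.1 186.1 116. ]
side wire bl [353.1 376.3 116. ]
side wire br [834.4 380.4 116. ]
tray [ 480.6 -275.4   22. ]
tray [ 542.6 -429.9   22. ]
tray [ 451.9 -473.4   22. ]
tray [ 388.4 -318.3   22. ]
fat [ 448.5 -338.    62. ]
```

```bash
python3 - <<'E'
from h import *
from scipy.spatial.transform import Rotation as Ro
s=arm.observe();R=Ro.from_quat(s["eef_rot"]).as_matrix();print(np.round(R,3));z=R[:,2];print("jaw deg",np.degrees(np.arctan2(z[1],z[0])))
f=cv2.imread("pics/side0.png");hs=cv2.cvtColor(f,cv2.COLOR_BGR2HSV)
h=cv2.inRange(hs,(3,120,60),(20,255,255));m=np.zeros_like(h);m[230:250,238:287]=255;h&=m
r=cv2.minAreaRect(cv2.findNonZero(h));print(r,[np.round(px2w("side",*p,.014)*1000,1) for p in cv2.boxPoints(r)])
crop("pics/side0.png","pics/c4.png",235,220,355,330,5)
E
```

```text
[[-0.001  0.904  0.427]
 [ 0.002  0.427 -0.904]
 [-1.     0.    -0.002]]
jaw deg -64.74765468868101
((262.4366455078125, 239.39303588867188), (35.827293395996094, 6.432990550994873), 9.162347793579102) [array([ 582.4, -174.1,   14. ]), array([ 559.1, -175.1,   14. ]), array([565.8, -63.4,  14. ]), array([588.7, -63.4,  14. ])]
```

View pics/c4.png

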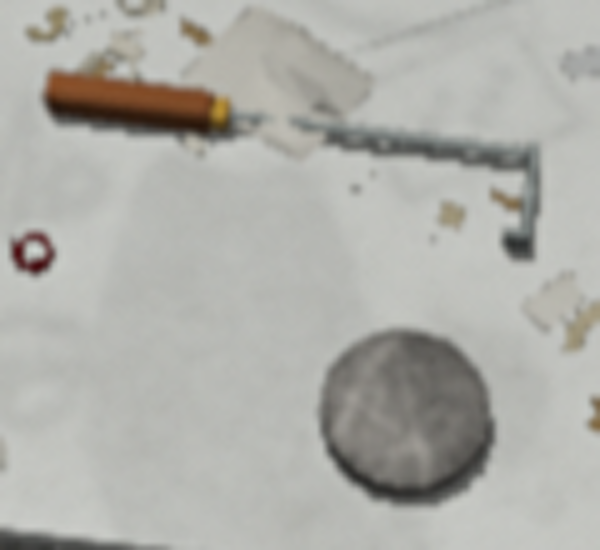

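Lookalike check. Pixels are from the top view unless marked:
- **Thin spool:** white-topped cylinders are at (143,168) under the shelf, at (366,233) in the tray, and at (72,340), a grey-white roll lying down. The one under the shelf is the thin spool.
- **Tray:** there are two, at (378,226) and (336,308). The one meant is (378,226), which is farthest right (world -y). The crop shows the fat spool in its +y compartment.
- **Hook:** there is only one, with its handle at (290,188) and head at (208,187). Side crop c4 confirms the lip is on the +x side.

Next I'll move above the handle.

```bash
python3 -m pendant '[31,42.5,-10,10.5,50, 31,42.5,-10,10.5,50, 31,42.5,-10,10.5,50, 31,42.5,-10,10.5,50, 31,42.5,-10,10.5,50, 31,42.5,-10,10.5,50, 31,42.5,-10,0,50, 31,42.5,-10,0,50]' 100
```

```text
time_s: 1.1
ee_pos: [0.5152, -0.2236, 0.1696]
eef_rot: [0.011, 0.707, -0.011, 0.707]
wrist_force: [0.6, -1.1, -0.5]
grip_width: 0.588
```

```bash
python3 -m pendant '[31,42.5,-10,0,50, 30.5,42.2,-20,0,50, 0,0,-40,0,50, 0,0,-40,0,50, 0,0,-15,0,50, 0,0,0,0,50]' ; python3 - <<'E'
from h import *
for n in("top","side"):
    cv2.imwrite(f"pics/{n}1.png",arm.grab_frame(n))
crop("pics/top1.png","pics/c5.png",195,140,355,240,4)
crop("pics/side1.png","pics/c6.png",210,190,360,290,4)
E
```

```text
time_s: 1.85
ee_pos: [0.5753, -0.1404, 0.0443]
eef_rot: [0.011, 0.708, -0.011, 0.706]
wrist_force: [0.1, -0.3, 0.5]
grip_width: 0.586
```

View pics/c5.png

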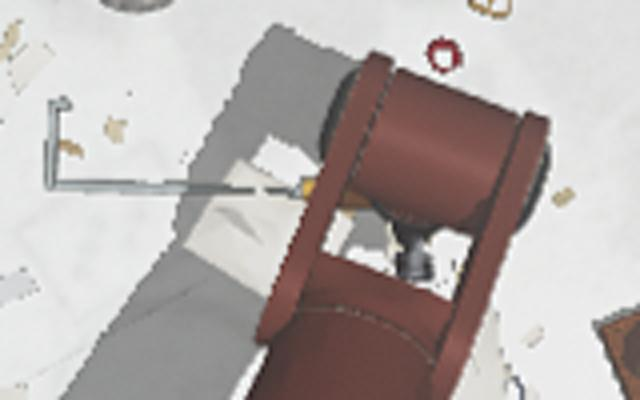

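View pics/c6.png

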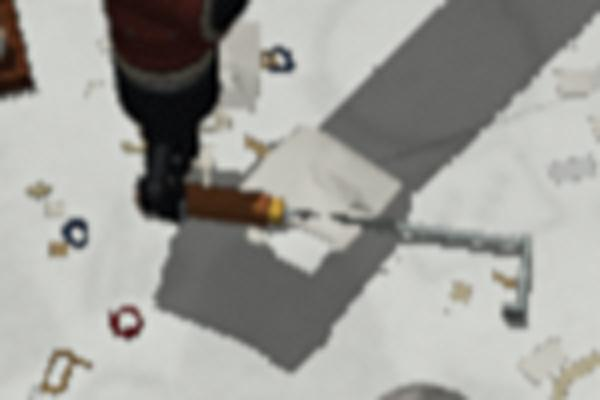

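The gripper straddles the handle. The next move is down, then close.

```bash
python3 -m pendant '[0,0,-12,0,50, 0,0,-10,0,50, 0,0,0,0,10, 0,0,0,0,10, 0,0,0,0,10, 0,0,0,0,10]' 100; python3 -m pendant '[0,0,0,0,10, 0,0,3,0,10, 0,0,3,0,10, 0,0,0,0,10]';  python3 - <<'E'
from h import *
for n in("top","side"):
    cv2.imwrite(f"pics/{n}2.png",arm.grab_frame(n))
crop("pics/top2.png","pics/c5.png",195,140,355,240,4)
crop("pics/side2.png","pics/c6.png",210,190,360,290,4)
E
```

```text
time_s: 2.7
ee_pos: [0.5762, -0.1406, 0.0233]
eef_rot: [0.011, 0.707, -0.011, 0.707]
wrist_force: [0.5, -0.7, -0.5]
grip_width: 0.233
time_s: 3.2
ee_pos: [0.5765, -0.1406, 0.0298]
eef_rot: [0.011, 0.707, -0.011, 0.707]
wrist_force: [0.8, -0.9, -1.3]
grip_width: 0.232
```

View pics/c5.png

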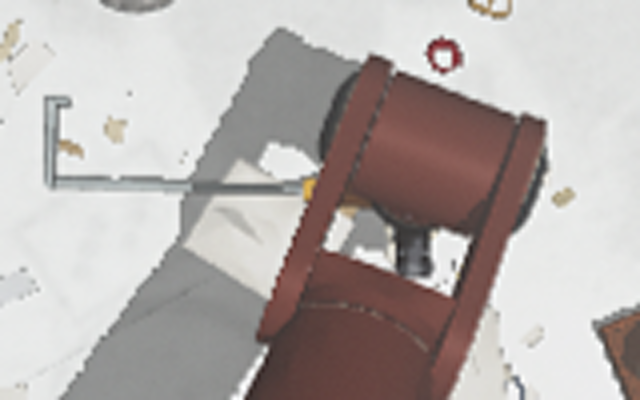

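View pics/side2.png

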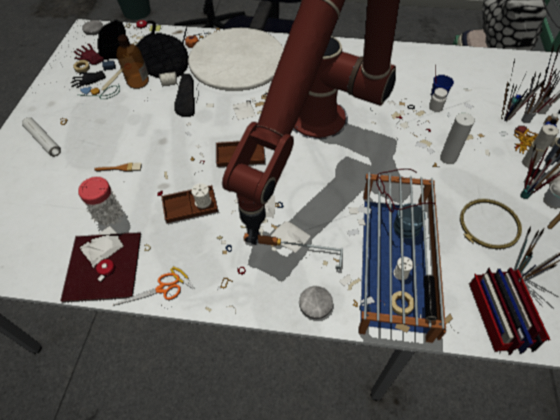

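```bash
python3 - <<'E'
from h import *
print(px2w("top",195+44/4,140+140/4,.018), px2w("top",195+52/4,140+184/4,.018),px2w("top",195+290/4,140+190/4,.018), px2w("top",195+70/4,140+99/4,.025))
crop("pics/side2.png","pics/c6.png",280,225,360,285,8)
E
```

```text
[0.61336456 0.12863753 0.018     ] [0.58104515 0.12238498 0.018     ] [ 0.57783217 -0.05206805  0.018     ] [0.64274162 0.1089981  0.025     ]
```

View pics/c6.png

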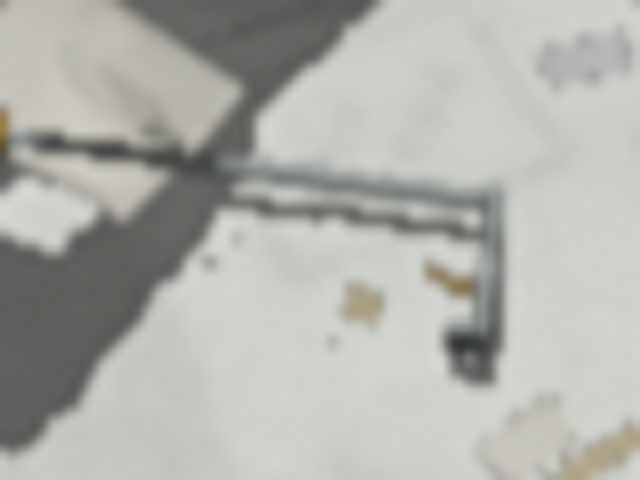

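The hook is held and level. I'll square it up, line it up with the gap between mug and spool, and start in.

```bash
python3 -m pendant '[-15,0,-1,0.8,10, -16,0,-1,0.8,10, -15.5,0,0,0,10, 0,15,0,0,10, 0,20,0,0,10, 0,20,0,0,10, 0,20,0,0,10, 0,0,0,0,10]'; python3 - <<'E'
from h import *
for n in("top","side"):
    cv2.imwrite(f"pics/{n}3.png",arm.grab_frame(n))
crop("pics/top3.png","pics/c7.png",100,85,340,260,3.3)
crop("pics/side3.png","pics/c8.png",230,150,450,330,3.3)
E
```

```text
time_s: 4.3
ee_pos: [0.5296, -0.0636, 0.0272]
eef_rot: [-0.0, 0.707, 0.0, 0.707]
wrist_force: [-0.5, -1.6, -1.0]
grip_width: 0.232
```

View pics/c7.png

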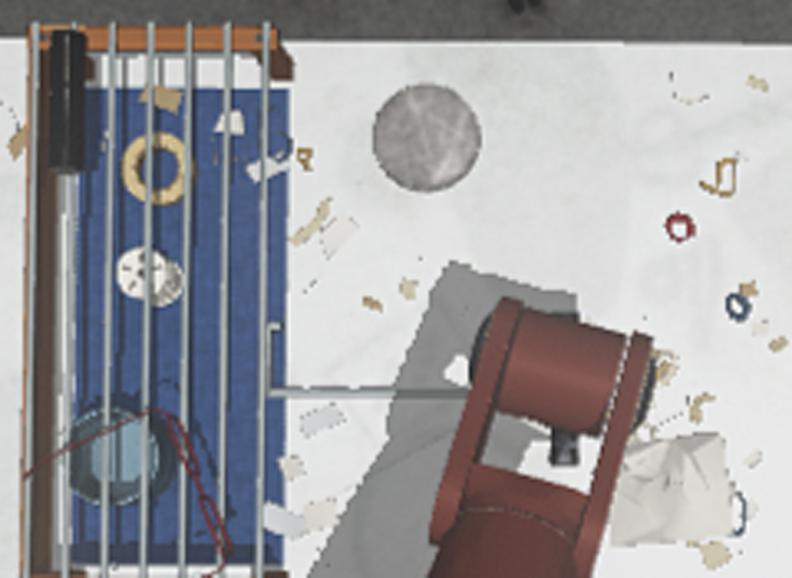

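View pics/c8.png

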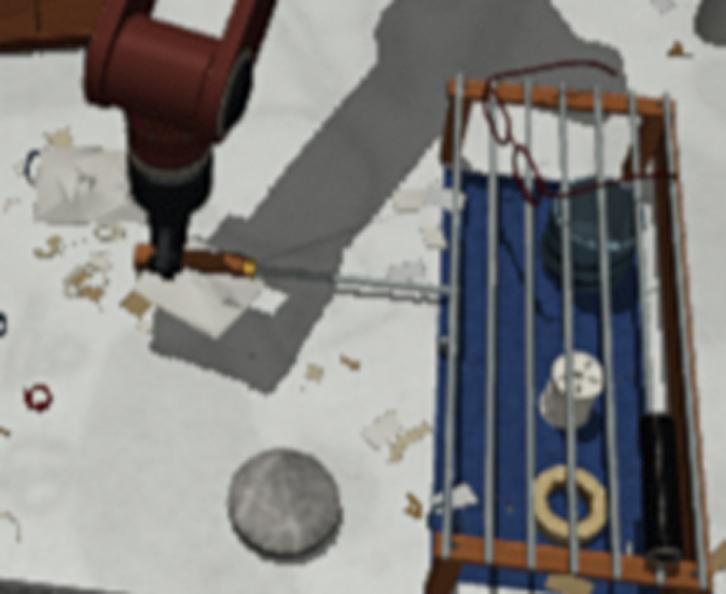

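The hook head has just entered under the front edge. The crop puts the arm tip at row 325 with the spool edge at 307, and the shaft at row 392 with the mug edge at 405. Clearances are even, so I'll continue in.

```bash
python3 -m pendant '[0,20,0,0,10, 0,20,0,0,10, 0,20,0,0,10, 0,20,0,0,10, 0,20,0,0,10, 0,0,0,0,10]'; python3 -m pendant '[0,16,0,0,10, 0,16,0,0,10, 0,9,0,0,10, 0,0,0,0,10]'; python3 - <<'E'
from h import *
for n in("top","side"):
    cv2.imwrite(f"pics/{n}4.png",arm.grab_frame(n))
crop("pics/top4.png","pics/c7.png",100,85,340,260,3.3)
crop("pics/side4.png","pics/c8.png",230,150,450,330,3.3)
E
```

```text
time_s: 5.15
ee_pos: [0.5293, 0.0362, 0.0272]
eef_rot: [0.0, 0.707, 0.0, 0.707]
wrist_force: [-0.3, 0.4, -1.3]
grip_width: 0.231
time_s: 5.65
ee_pos: [0.5296, 0.0761, 0.0273]
eef_rot: [0.0, 0.707, -0.001, 0.707]
wrist_force: [-0.1, 0.7, -2.8]
grip_width: 0.226
```

View pics/c7.png

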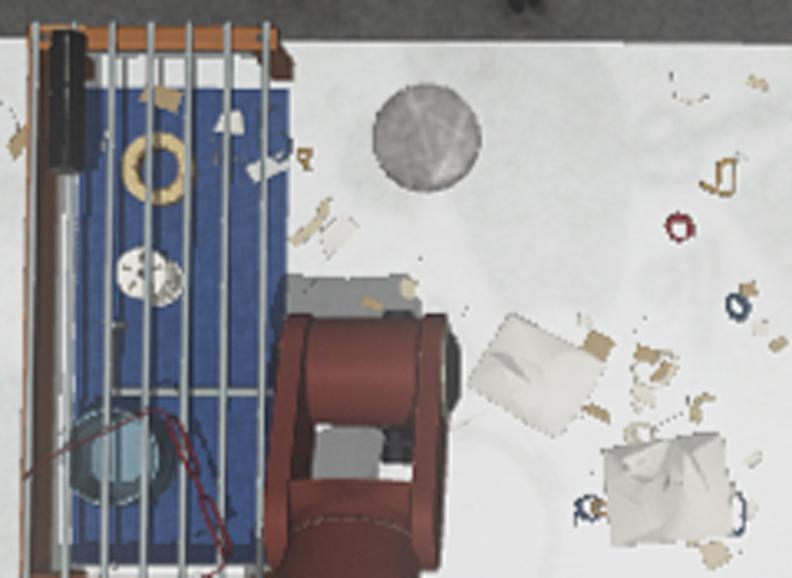

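View pics/c8.png

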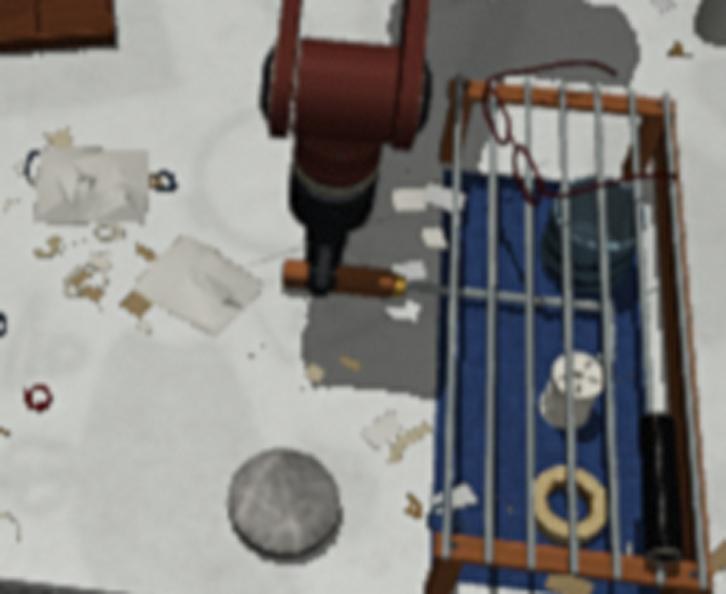

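```bash
python3 -m pendant '[0,4,0,0,10, 12,0,0,0,10, 12,0,0,0,10, 12,0,0,0,10,0,0,0,0,10]'; python3 - <<'E'
from h import *
print(arm.observe()["wrist_torque"])
for n in("top",):
    cv2.imwrite(f"pics/{n}5.png",arm.grab_frame(n))
crop("pics/top5.png","pics/c7.png",100,125,200,220,6)
E
```

```text
time_s: 6.38
ee_pos: [0.567, 0.0793, 0.0276]
eef_rot: [0.001, 0.707, -0.001, 0.707]
wrist_force: [-0.1, 0.2, -1.3]
grip_width: 0.235
[-0.05113859 -0.00207389  0.06387089]
```

View pics/c7.png

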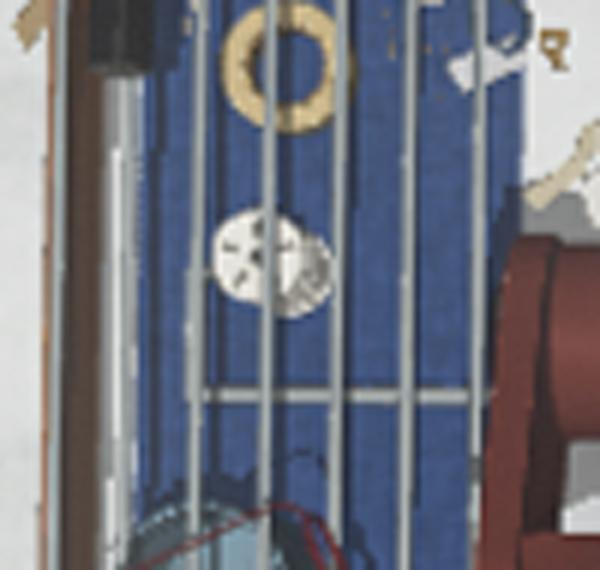

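```bash
python3 - <<'E'
from h import *
print(px2w("top",100+292/6,125+275/6,0),px2w("top",100+255/6,125+255/6,.06),px2w("top",100+255/6,125+396/6,.017))
E
```

```text
[0.62669324 0.30178502 0.        ] [0.62872599 0.30365537 0.06      ] [0.5651197  0.31440336 0.017     ]
```

The spool is at x≈0.6275 and the shaft at 0.565. Another +32 mm centres the pocket behind the spool.

```bash
python3 -m pendant '[11,0,0,0,10, 11,0,0,0,10, 10,0,0,0,10, 0,0,0,0,10, 0,-10,0,0,10, 0,-8,0,0,10, 0,-8,0,0,10,0,0,0,0,10]'; python3 - <<'E'
from h import *
for n in("top","side"):
    cv2.imwrite(f"pics/{n}6.png",arm.grab_frame(n))
crop("pics/top6.png","pics/c7.png",100,125,200,220,6)
crop("pics/side6.png","pics/c8.png",350,215,450,305,6)
E
```

```text
time_s: 7.42
ee_pos: [0.5976, 0.0527, 0.0273]
eef_rot: [0.001, 0.707, -0.001, 0.707]
wrist_force: [1.2, -0.5, -1.5]
grip_width: 0.231
```

View pics/c7.png

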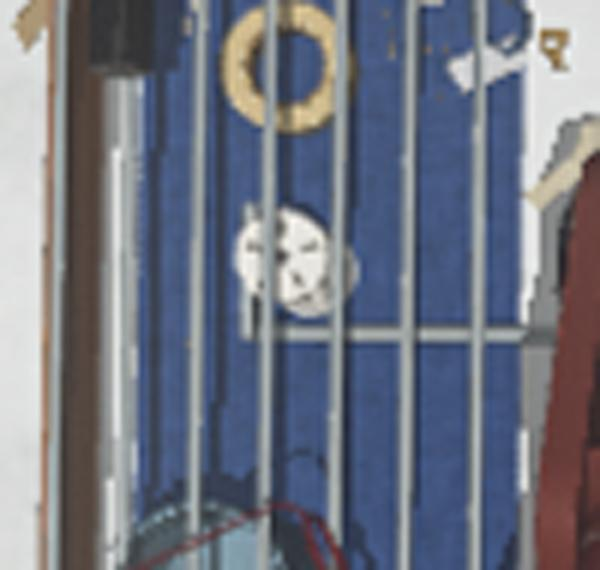

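View pics/c8.png

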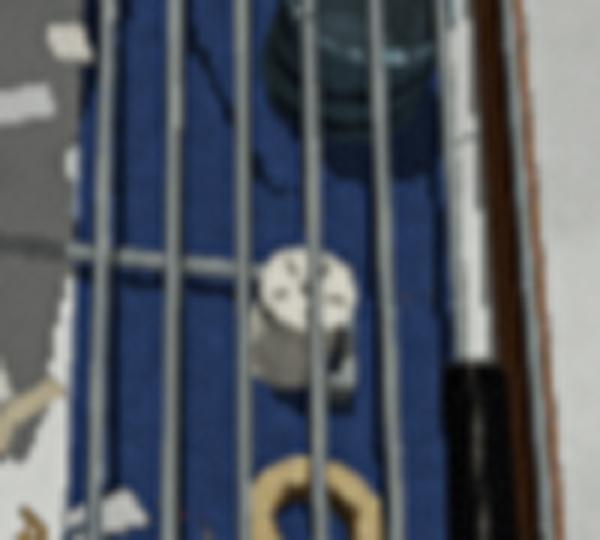

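The spool is captured in the pocket, between shaft and lip, and it's upright. I'll pull it steadily out.

```bash
python3 -m pendant '[0,-6,0,0,10, 0,-10,0,0,10, 0,-12,0,0,10, 0,-12,0,0,10, 0,-12,0,0,10, 0,-12,0,0,10, 0,-12,0,0,10, 0,-8,0,0,10]'; python3 - <<'E'
from h import *
for n in("top",):
    cv2.imwrite(f"pics/{n}7.png",arm.grab_frame(n))
crop("pics/top7.png","pics/c7.png",100,85,340,260,3.3)
E
```

```text
time_s: 8.52
ee_pos: [0.5977, -0.0314, 0.0273]
eef_rot: [0.001, 0.707, -0.001, 0.707]
wrist_force: [0.4, 0.7, -0.6]
grip_width: 0.231
```

View pics/c7.png

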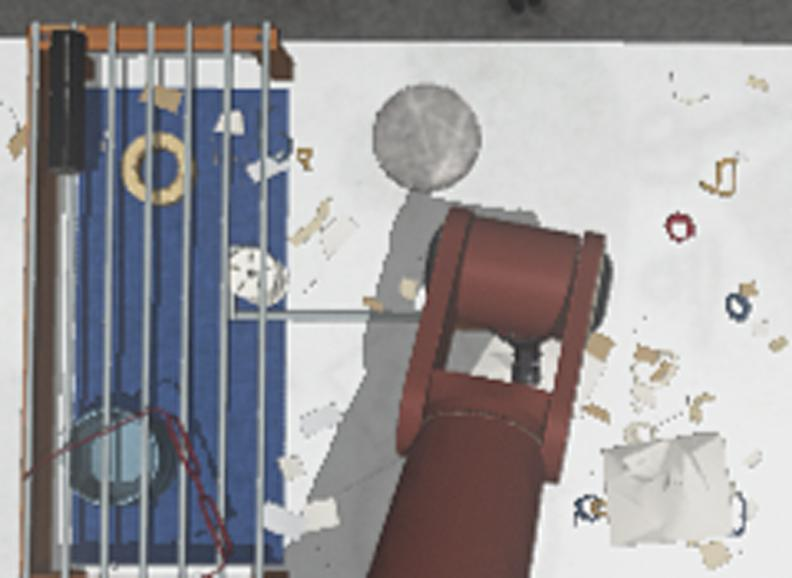

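```bash
python3 -m pendant '[0,-8,0,0,10, 0,-12,0,0,10, 0,-12,0,0,10, 0,-12,0,0,10, 0,-12,0,0,10, 0,-12,0,0,10, 0,-12,0,0,10, 0,-12,0,0,10]'; python3 -m pendant '[0,-12,0,0,10, 0,-12,0,0,10, 0,-12,0,0,10, 0,-10,0,0,10, 0,-6,0,0,10, 0,0,0,0,10]'; python3 - <<'E'
from h import *
for n in("top",'side'):
    cv2.imwrite(f"pics/{n}8.png",arm.grab_frame(n))
crop("pics/top8.png","pics/c7.png",100,85,340,260,3.3)
crop("pics/side8.png","pics/c8.png",230,150,450,330,3.3)
E
```

```text
time_s: 9.57
ee_pos: [0.5977, -0.1234, 0.0273]
eef_rot: [0.001, 0.707, -0.001, 0.707]
wrist_force: [-0.2, 0.5, -0.7]
grip_width: 0.23
time_s: 10.32
ee_pos: [0.5977, -0.175, 0.0273]
eef_rot: [0.001, 0.707, -0.001, 0.707]
wrist_force: [-0.3, 0.9, -1.6]
grip_width: 0.237
```

View pics/c7.png

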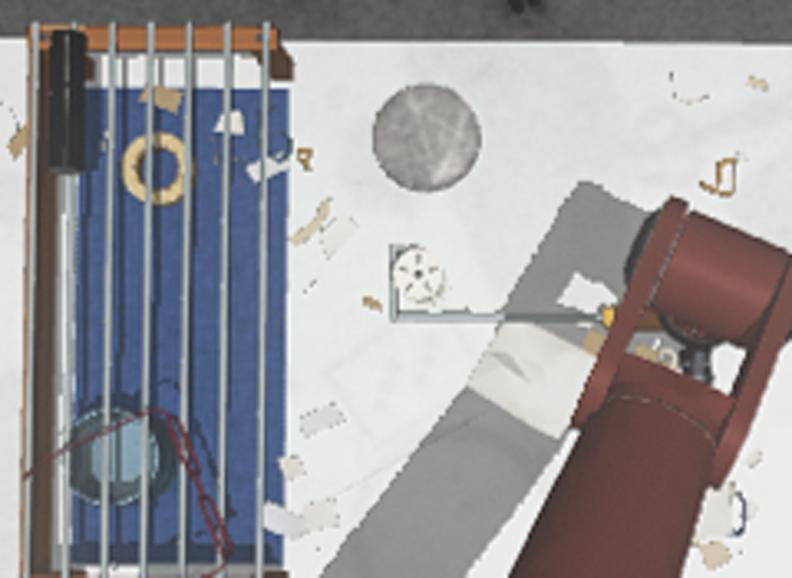

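View pics/c8.png

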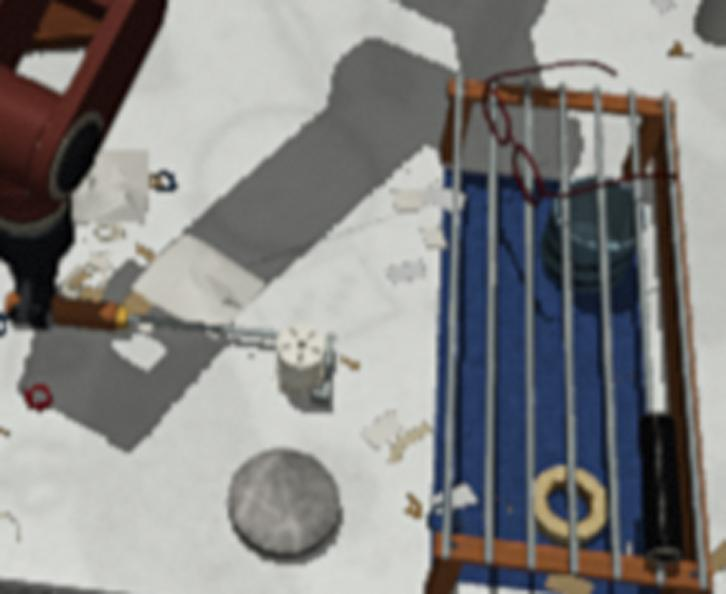

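The spool stands upright on the open bench (crop 417,275), and the mug, tape roll and tin haven't moved. I'll back the hook off, move it aside, lower it and release.

```bash
python3 -m pendant '[0,10,0,0,10, 0,11,0,0,10, 0,0,0,0,10, -20,0,0,0,10, -22,0,0,0,10, -22,0,0,0,10, -21,0,0,0,10, 0,0,0,0,10]'; python3 -m pendant '[0,0,-3,0,10,0,0,-2,0,10,0,0,0,0,10]'
```

```text
time_s: 11.42
ee_pos: [0.5115, -0.1532, 0.0269]
eef_rot: [0.001, 0.707, -0.001, 0.707]
wrist_force: [0.5, -0.1, -0.8]
grip_width: 0.233
time_s: 11.8
ee_pos: [0.5136, -0.1537, 0.0232]
eef_rot: [0.001, 0.707, -0.001, 0.707]
wrist_force: [-1.5, 1.3, 5.5]
grip_width: 0.228
```

```bash
python3 - <<'E'
from h import *
print(arm.observe()["wrist_force"],arm.observe()["wrist_torque"])
for n in("top",'side'):
    cv2.imwrite(f"pics/{n}9.png",arm.grab_frame(n))
crop("pics/top9.png","pics/c7.png",100,85,340,260,3.3)
crop("pics/side9.png","pics/c8.png",230,150,450,330,3.3)
E
```

```text
[-1.45480374  1.30593098  5.54087275] [ 0.17311318  0.38164985 -0.02619547]
```

View pics/c7.png

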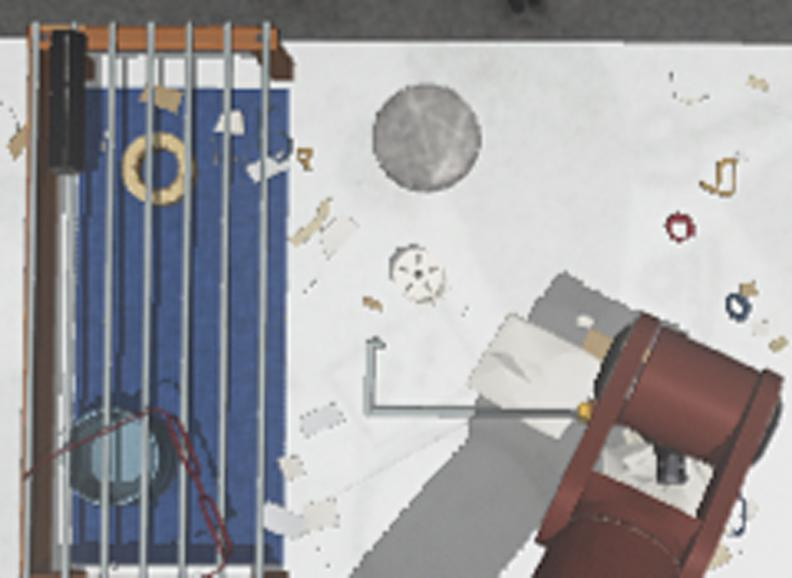

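View pics/c8.png

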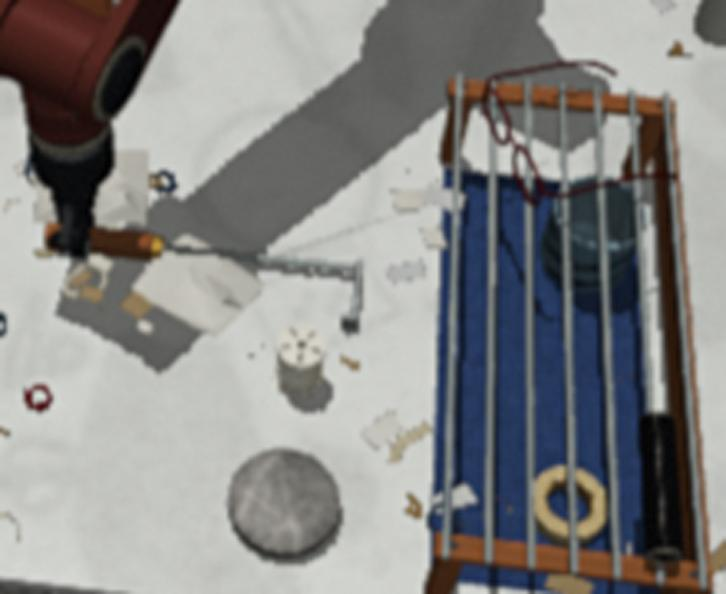

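The hook is resting on the bench and upward contact force shows. I'll open, lift, then measure the spool and tray.

```bash
python3 -m pendant '[0,0,0,0,45, 0,0,0,0,45, 0,0,0,0,45, 0,0,15,0,45, 0,0,30,0,45, 0,0,45,0,70, 0,0,30,0,70]'; python3 - <<'E'
from h import *
for n in("top",'side'):
    cv2.imwrite(f"pics/{n}10.png",arm.grab_frame(n))
crop("pics/top10.png","pics/c7.png",200,120,440,280,3.3)
crop("pics/side10.png","pics/c8.png",150,150,350,320,3.8)
E
```

```text
time_s: 12.78
ee_pos: [0.5136, -0.154, 0.1459]
eef_rot: [0.0, 0.706, -0.001, 0.708]
wrist_force: [-0.0, -0.3, -0.5]
grip_width: 0.821
```

View pics/c7.png

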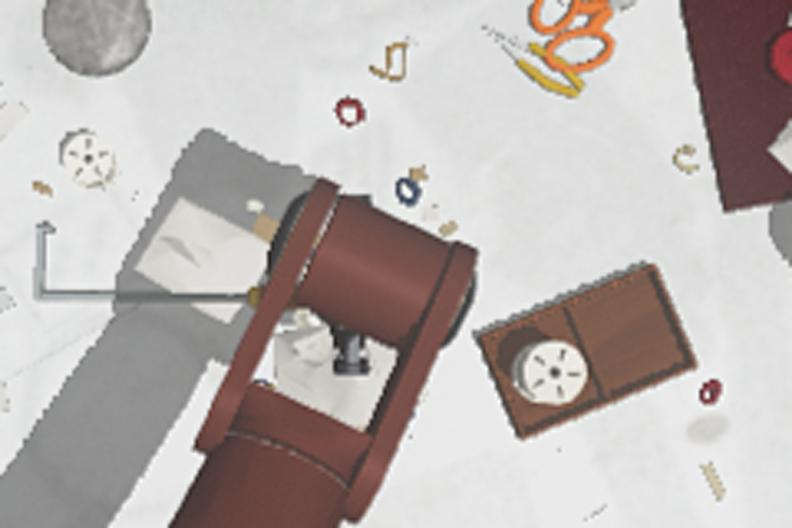

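View pics/c8.png

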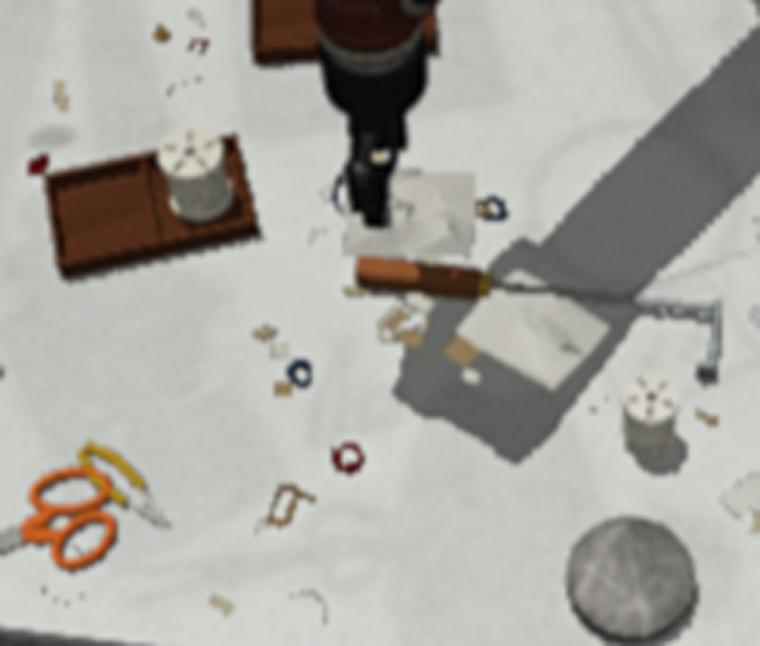

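```bash
python3 - <<'E'
from h import *
T=lambda a,b,z:px2w("top",200+a/3.3,120+b/3.3,z)*1000
S=lambda a,b,z:px2w("side",150+a/3.8,150+b/3.8,z)*1000
print("spool",T(88,157,.06),S(650,402,.06))
c=np.array([T(*p,.022) for p in((473,332),(653,263),(697,363),(520,438))]);print(c[:,:2].round(1))
ctr=c.mean(0);print("ctr",ctr)
print("fat",T(551,371,.062),S(192,152,.062))
e=((c[1]-c[0])+(c[2]-c[3]))/2;e/=np.linalg.norm(e);print("dir to free",e,np.degrees(np.arctan2(e[1],e[0])),"free",ctr+41*e, "lens",np.linalg.norm(c[1]-c[0]),np.linalg.norm(c[2]-c[1]))
print("divider", (T(567,308,.022)+T(605,398,.022))/2)
cs=np.array([S(*p,.022) for p in((45,180),(237,137),(261,228),(67,270))]);print("side ctr",cs.mean(0))
e=cs[0]-cs[1]+cs[3]-cs[2];e/=np.linalg.norm(e);print(e,cs.mean(0)+41*e)
E
```

```text
spool [630.1563161   63.96242906  60.        ] [635.3414413   64.01952835  60.        ]
[[ 482.2 -274. ]
 [ 544.4 -433.2]
 [ 456.2 -471.8]
 [ 389.  -315.6]]
ctr [ 467.94907149 -373.62577706   22.        ]
fat [ 448.32745848 -335.2633085    62.        ] [ 445.39907864 -337.25727152   62.        ]
dir to free [ 0.37924565 -0.92529603  0.        ] -67.71303569939866 free [ 483.49814313 -411.56291416   22.        ] lens 170.91417734852035 96.28219766733771
divider [ 464.37874077 -373.78310785   22.        ]
side ctr [ 473.26463759 -370.93667742   22.        ]
[ 0.391341   -0.92024574  0.        ] [ 489.3096188  -408.66675267   22.        ]
```

The hook lies flat and clear. The spool measures about (0.631, 0.064), and the free compartment's centre is about (0.485, -0.411). Next I'll go above the spool.

```bash
python3 -m pendant '[20,36,0,0,70, 20,36,0,0,70, 20,36,0,0,70, 20,36,0,0,70, 20,36,0,0,70, 17,38,0,0,70, 0,0,-20,0,70, 0,0,0,0,70]'; python3 - <<'E'
from h import *
for n in("top",'side'):
    cv2.imwrite(f"pics/{n}11.png",arm.grab_frame(n))
crop("pics/side11.png","pics/c8.png",250,180,400,300,5)
E
```

```text
time_s: 13.88
ee_pos: [0.6272, 0.0642, 0.1187]
eef_rot: [0.001, 0.709, -0.001, 0.705]
wrist_force: [-1.1, 0.8, -0.9]
grip_width: 0.82
```

View pics/c8.png

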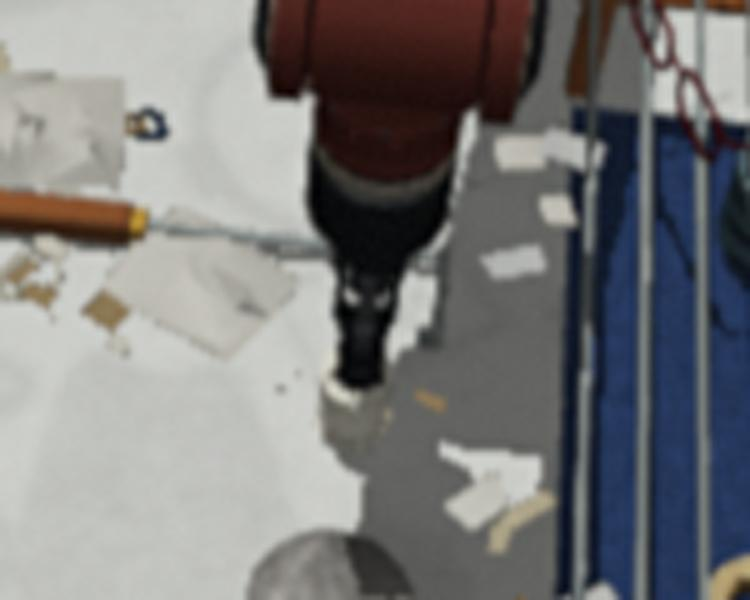

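```bash
python3 -m pendant '[2,0,-20,0,70, 0,0,-25,0,70, 0,0,-20,0,70, 0,0,-12,0,70, 0,0,0,0,70]' 30;
```

```text
time_s: 14.6
ee_pos: [0.6308, 0.0643, 0.0439]
eef_rot: [0.001, 0.708, -0.001, 0.706]
wrist_force: [-0.5, -0.0, 1.0]
grip_width: 0.82
```

```bash
python3 -m pendant '[0,0,0,0,30, 0,0,0,0,30, 0,0,0,0,30, 0,0,0,0,30, 0,0,0,0,30]' 30; python3 -m pendant '[0,0,5,0,30, 0,0,20,0,30, 0,0,30,0,30, 0,0,0,0,30]'; python3 - <<'E'
from h import *
for n in("top",'side'):
    cv2.imwrite(f"pics/{n}12.png",arm.grab_frame(n))
crop("pics/side12.png","pics/c8.png",250,180,400,300,5)
E
```

```text
time_s: 15.22
ee_pos: [0.6327, 0.0645, 0.0467]
eef_rot: [0.001, 0.706, -0.001, 0.708]
wrist_force: [-0.2, -0.3, 5.9]
grip_width: 0.505
time_s: 15.72
ee_pos: [0.634, 0.0645, 0.1045]
eef_rot: [0.001, 0.705, -0.001, 0.71]
wrist_force: [-0.0, -0.7, -0.1]
grip_width: 0.503
```

View pics/c8.png

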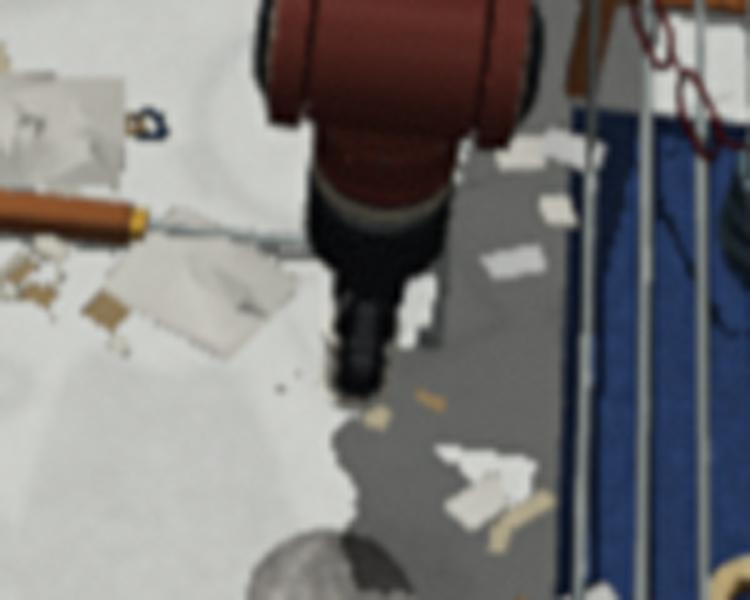

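The spool is gripped and lifted (opening ≈43 mm). Next I'll carry it to the tray.

```bash
python3 -m pendant '[0,0,25,0,30, -10,-35,20,0,30, -12,-40,0,4,30, -12,-40,0,4,30, -12,-40,0,4,30, -12,-40,0,5,30, -13,-40,0,5,30, -13,-40,0,0,30]'; python3 -m pendant '[-13,-40,0,0,30, -13,-40,0,0,30, -13,-40,0,0,30, -13,-40,0,0,30, -12,-35,0,0,30, -10,-30,0,0,30, -1,-15,0,0,30, 0,0,0,0,30]'
```

```text
time_s: 16.82
ee_pos: [0.5462, -0.2113, 0.1435]
eef_rot: [-0.134, 0.695, 0.135, 0.693]
wrist_force: [1.2, -0.1, -0.2]
grip_width: 0.507
time_s: 17.82
ee_pos: [0.4724, -0.4505, 0.1442]
eef_rot: [-0.133, 0.695, 0.134, 0.694]
wrist_force: [-0.2, 0.6, -0.7]
grip_width: 0.506
```

```bash
python3 -m pendant '[6.5,20,-15,0,30, 6,19.5,-15,0,30, 0,0,-10,0,30, 0,0,0,0,30]'; python3 - <<'E'
from h import *
for n in("top",'side'):
    cv2.imwrite(f"pics/{n}13.png",arm.grab_frame(n))
crop("pics/side13.png","pics/c8.png",130,130,280,250,5)
crop("pics/top13.png","pics/c7.png",310,180,450,290,5)
E
```

```text
time_s: 18.32
ee_pos: [0.4848, -0.4096, 0.1035]
eef_rot: [-0.134, 0.695, 0.135, 0.694]
wrist_force: [0.7, 0.8, -0.6]
grip_width: 0.507
```

View pics/c8.png

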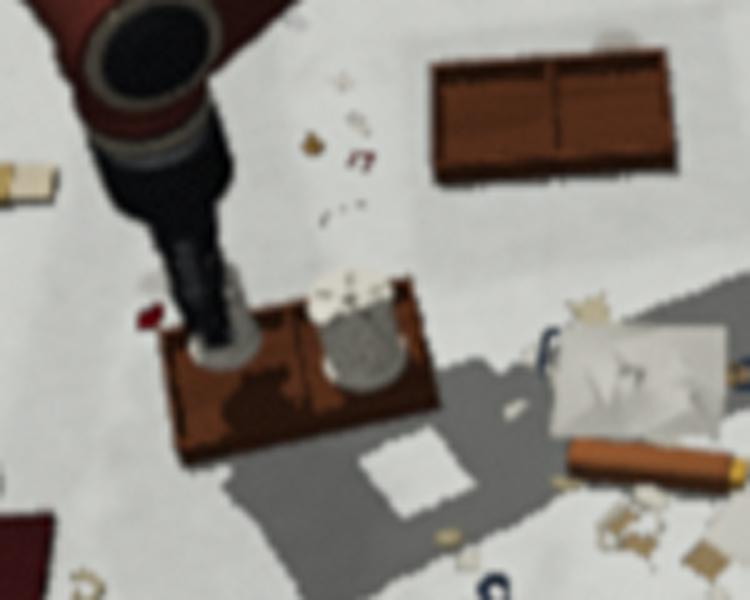

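View pics/c7.png

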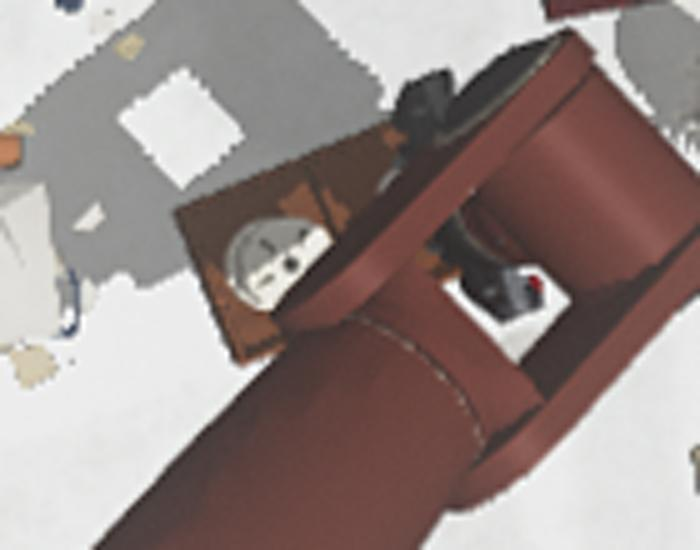

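```bash
python3 - <<'E'
from h import *
print(px2w("side",130+225/5,130+368/5,.058),px2w("side",130+225/5,130+345/5,.058))
for z in (.058,.005):
  print(w2px("side",(.485,-.4105,z))*5-650, w2px("side",(.507,-.4105,z))*5-650)
E
```

```text
[ 0.50544098 -0.40538678  0.058     ] [ 0.48786417 -0.41025713  0.058     ]
[225.84529421 341.37165869] [216.41352125 369.15794718]
[242.4175713  390.43252119] [233.41038129 417.8143134 ]
```

The spool is centred over the free compartment; its predicted landing point is crop (242,390). I'll lower it.

```bash
python3 -m pendant '[0,0,-15,0,30, 0,0,-15,0,30, 0,0,-12,0,30, 0,0,-5,0,30, 0,0,0,0,30]';python3 -m pendant '[0,0,-3,0,30, 0,0,-2,0,30,0,0,0,0,30]'
```

```text
time_s: 19.05
ee_pos: [0.4849, -0.4108, 0.0576]
eef_rot: [-0.134, 0.694, 0.134, 0.694]
wrist_force: [-0.2, -0.0, 0.3]
grip_width: 0.508
time_s: 19.42
ee_pos: [0.4852, -0.411, 0.0533]
eef_rot: [-0.134, 0.694, 0.134, 0.694]
wrist_force: [-0.1, 0.1, -1.0]
grip_width: 0.507
```

```bash
python3 -m pendant '[0,0,-1.5,0,30,0,0,0,0,30,0,0,-1.5,0,30,0,0,0,0,30]'
```

```text
time_s: 19.92
ee_pos: [0.4853, -0.4112, 0.0517]
eef_rot: [-0.134, 0.694, 0.134, 0.694]
wrist_force: [-2.7, 2.6, 6.2]
grip_width: 0.51
```

Touchdown at 6 N. I'll release and lift.

```bash
python3 -m pendant '[0,0,0,0,60, 0,0,0,0,60, 0,0,0,0,60, 0,0,10,0,60, 0,0,25,0,60, 0,0,45,0,60, 0,0,45,0,60, 0,0,30,0,60]'; python3 -m pendant '[-30,-45,10,0,60, -30,-45,0,0,60, -30,-45,0,0,60, 0,-30,0,0,60, 0,0,0,0,60]'; python3 - <<'E'
from h import *
for n in("top",'side'):
    cv2.imwrite(f"pics/{n}14.png",arm.grab_frame(n))
crop("pics/top14.png","pics/c7.png",310,180,450,290,5)
E
```

```text
time_s: 20.92
ee_pos: [0.4858, -0.4117, 0.2092]
eef_rot: [-0.135, 0.693, 0.133, 0.695]
wrist_force: [-0.1, -1.0, 0.1]
grip_width: 0.704
time_s: 21.55
ee_pos: [0.3942, -0.5779, 0.2158]
eef_rot: [-0.133, 0.694, 0.133, 0.695]
wrist_force: [1.4, -0.7, -0.4]
grip_width: 0.697
```

View pics/side14.png

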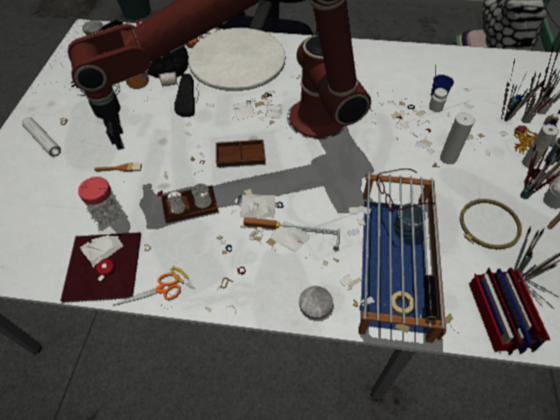

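View pics/top14.png

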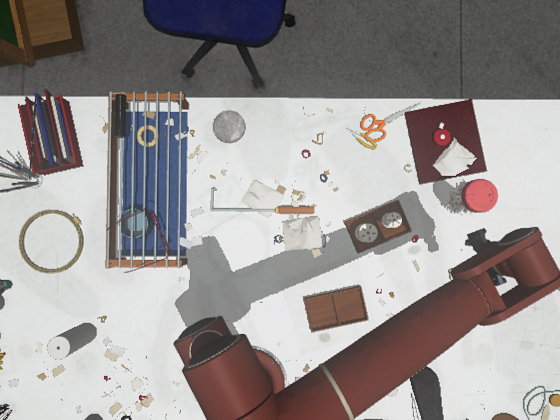

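Both spools stand upright in the tray, at (366,233) and (392,219) in the top view. The hook is flat in front of the shelf. I'll compare the undisturbed objects with the first picture.

```bash
python3 - <<'E'
from h import *
for n,rs in(("top",{"tin":(205,105,255,150),"tape":(132,118,165,152),"mug":(118,205,160,245)}),("side",{"tin":(295,280,340,322),"tape":(385,287,420,315),"mug":(392,198,430,245)})):
    a=cv2.imread(f"pics/{n}0.png",0).astype(np.float32);b=cv2.imread(f"pics/{n}14.png",0).astype(np.float32)
    for k,(x0,y0,x1,y1) in rs.items():
        print(n,k,np.round(cv2.phaseCorrelate(a[y0:y1,x0:x1].copy(),b[y0:y1,x0:x1].copy()),2).tolist() if 0 else cv2.phaseCorrelate(a[y0:y1,x0:x1].copy(),b[y0:y1,x0:x1].copy()))
crop("pics/side14.png","pics/c8.png",150,170,250,230,7)
E
```

```text
top tin ((0.006693423912537355, 0.5236944711703195), 1.004829588148329)
top tape ((-0.05257053428164227, -0.00040661533678942874), 0.9833021861167601)
top mug ((0.49606001359641994, -0.009439060773498653), 0.9734651739067501)
side tin ((0.5321172568034811, 0.523105788848774), 0.9928412052437111)
side tape ((0.04586371273759937, 0.03565421632380961), 0.9981332562035985)
side mug ((0.0320043955467888, -0.009159614161099228), 0.9950400561094284)
```

View pics/c8.png

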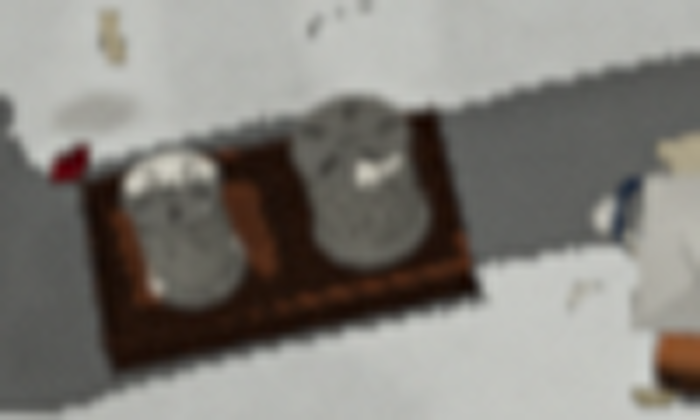

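```bash
python3 -c "
from workcell import arm
print(arm.close_job())"
```

```text
the job is handed in; nothing more can be done
None
```

The job is done and handed in at about 21.7 s of the 67 s allowed. I dragged the thin spool out upright with the hook and laid the hook flat on the open bench in front of the shelf. The spool now stands in the tray's free compartment, next to the fat spool.

- **Final pictures:** both spools stand upright in the right-hand tray, and the hook lies flat and clear of the shelf.
- **Objects left in place:** comparing the first and last pictures, the tape roll shows no shift in either view. The mug reads zero in the side view and about 0.5 px in one direction in the top view. The tin reads about 0.5 px in both views. Those 0.5 px readings appear only where the cropped area had an odd pixel size, so I take them as an artifact rather than movement; I did not re-run the check with even-sized crops.
- **Forces:** the highest wrist force shown was about 7 N, at the spool's touchdown in the tray. Nothing in the readings or pictures suggests the shelf was struck, though forces were read only at the end of each move.
- **Disagreements:** the two cameras differed by about 2–6 mm in x. On the way to the tray I overshot by about 40 mm in y because I summed the rows wrongly; I corrected this before lowering the spool, and it touched nothing.

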